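Put the glass spice jars away on the caddy's sprung floors

ROBOT

A 6-joint arm with a two-finger parallel gripper is mounted at the origin on a cart in front of the work surface, level with it; the furniture and walls round the work are solid. World frame = base frame: x ahead of the robot, y to its left, z up, the work surface at z = 0. Lengths are in m, angles in rad, forces in N, time in s.
With the tool pointing down it reaches from about 0.375 to 0.825 m from the base axis. Payload 5.5 kg.
Tool frame: the origin (TCP) lies at the very end of the fingers, on their centre line; the grasp point (between the pads) lies 19 mm behind it; y points along the fingers, z is the direction in which the jaws open and shut, and the axes are right-handed (so a half turn about y gives the same grasp; the last joint's range is limited). The gripper opens to 85 mm and grips with 20 to 120 N. Pads are 22 mm wide; open, the fingers measure 114 mm over their backs; the gripper's body (76 mm by 85 mm) begins 54 mm behind the grasp point. The pads swing forward as they close: fully open they stand 13 mm farther back than shut.
Start: joints at [1.291, 0.314, -0.047, 1.21, 0, 1.571], TCP at [0.166, 0.577, 0.231] pointing down, gripper open.
Joint ranges: [-2.67, 2.67], [-0.69, 1.73], [-1.03, 1.25], [-2.08, 2.16], [-1.42, 1.45], [-3.14, 3.14]. Speed limits (rad/s): [2.39, 2.39, 3.01, 3.14, 3.14, 3.14].

INTERFACE

Orientations are given as a rotation vector (axis times angle).
In Python, from bench import observe, capture, calibration, close_job, look_for, place_of gives the robot as it stands.
- The arm moves only by the tool apply_moves, never from a script. Its argument "targets" is a list of rows, each a list of 3 entries, a list of its own where there are three numbers: the finger opening in cm, from 0 to 8.54, then the shift along the world's x, y, z in cm, then the turn about the world's z in rad. In form: [[claw, [tx, ty, tz], turn], ...]. A call has 1 to 10 rows; each row shifts and turns the pose as measured when the row begins; what a row does not reach is not made up. A row lasts 1/8 s, in which the tool goes at most 62.5 mm and 10.7 degrees, less where a joint would pass 70% of its speed; a pose out of reach is approached as far as the arm can. A call with a gripper value outside its range is refused whole. The fingers move at their own pace and stop on an object; the grip force is fixed at half the most. Time passes only in rows, so rows that do not move let the fingers close. It gives the time, the measured TCP pose, the force and the opening at its end, in the units of the state.
- observe(): the state, without advancing time (a new reading comes with each control period).
- capture(name): name is "scene" or "top"; returns the picture (400x640x3 uint8, red, green, blue); there is no depth.
- calibration(name): a dict with "camera_matrix" (3x3 intrinsics, pixels), "R" (3x3) and "t" (3): a world point X has camera coordinates R X + t. Camera axes: x right, y down, z forward; pixel columns grow to the right and rows downward; lengths in m; the calibration is good to about 2 mm. A picture is of the moment at which its call begins. calibration takes no time and is no camera call.
- close_job(): hands the job in, once; it reports no verdict.
Trained networks look in the newest picture that a camera, given by its name, has taken for a name from the list of things; names that differ only in an ending like _2 or _b are one class to them, and where a whole thing is asked for, a point or a joint stands for the part that bears it (a point fixed in the world has none). Each returns a list of dicts, best first, with "conf" (0 to 1); they miss things now and then, are a little off and sometimes report something else, mostly with a low value. They report only what shows in the picture. A call takes as long as a camera call. They do not tell look-alikes from the thing itself.
- look_for(camera, label): "box" ([left, top, width, height] in pixels, round what is visible of it).
- place_of(camera, label): "at" ([column, row] in pixels: a listed point, or the origin of a listed thing).
The state is a dict: "clock": time; "q": joint angles; "joint_velocities": joint speeds; "joint_efforts": joint torques, N m; "ee_pos": TCP position; "tcp_rot": TCP orientation; "force": force on the tool from outside, world axes, zero at the start; "torque": the same for the moment, N m; "opening": opening from 0.0 (shut) to 1.0 (fully open).
Only numpy, scipy, OpenCV 4.12 (cv2) and the standard library are available. Lean on these libraries where they do the work, as an engineer would, in place of code of your own. Each camera call takes 0.05 s, during which the arm holds its last target.

TASK

Put the two spice jars that stand in front of you upright into the open wooden spice caddy, one in each bay, in either order. The jars are thin glass: each bay's felt floor is set at a height of its own that you have to feel for, so lower each jar until it stands on its floor before you let go; do not let it drop, and never press a jar against the caddy with more than 12 newtons. Leave the jam jar, the lime and the tin where they are.

Things in the scene. Friction and masses are not known exactly. Their poses are not given: they have to be found in the camera images.
- tall_jar_mid (a point): Centre, half-way up, of the taller of the two loose glass spice jars: 106 mm tall, round, 42 mm across, about 0.11 kg (varies), with a round plastic screw cap 45 mm across over its top 21 mm. z up along the jar. Hold it by the cap so that the fingers stay above the caddy's rim
- short_jar_mid (a point): Centre, half-way up, of the shorter loose glass spice jar: 96 mm tall, 42 mm across, about 0.11 kg (varies), with a round plastic screw cap 41 mm across over its top 20 mm. z up along the jar. Hold it by the cap
- tall_jar: The taller jar itself; origin at the centre of its underside
- short_jar: The shorter jar itself; origin at the centre of its underside
- caddy: Open-topped pale wooden caddy fixed to the worktop, 72 mm (its x) by 142 mm (its y), 75 mm high, origin at the centre of its underside. Two square bays, 60 by 60 mm inside, in a row along its y, 70 mm between their centres; outer walls 6 mm, the wall between the bays 10 mm. The felt floors of the bays (see bay_1) belong to it
- bay_1 (a point): Centre of the mouth of one bay (the caddy's +y end), at rim height, 75 mm above the worktop; x and y as the caddy's. Its grey felt floor was set somewhere between 14 and 48 mm below the rim, in each bay differently, and is not reported. It is sprung: it gives 1 mm for each 0.8 N (slowly, damped) and bottoms hard after 8 mm
- bay_2 (a point): Centre of the mouth of the other bay (the caddy's -y end), at rim height, otherwise as bay_1, its floor at a height of its own
- jam_jar: Squat glass jam jar with a white cap, 72 mm across, 102 mm tall, a bystander; origin at the centre of its underside
- lime: Lime, 55 x 46 x 45 mm, a bystander; origin at the centre of its underside
- tomato_tin: Food tin, 57 mm across, 72 mm tall, a bystander; origin at the centre of its underside
Things that resemble listed ones, but are neither listed nor needed, are in the scene too. What is shaped like the short_jar but purple or turquoise is not meant.

How it is judged:
By the outcome, as a careful person would: the job done as asked, in the order asked, and still so for the second after the job is handed in, with the robot touching nothing.
It also fails if it takes over 67 s, if anything falls off the work surface, if the arm or the gripper's body presses on something with over 40 N, if the wrist force passes 120 N, or if a joint passes its speed limit or range.

## Working session

There is one attempt and no reset: what is moved stays moved. The work goes in short steps, Python scripts to look and compute and a tool call to move; the robot and the scene stay as the last step left them, time stands still between calls to the robot, and variables do not carry over. Pictures are saved under pics/ and viewed, and the job is handed in when it is done.

Besides the shell and the picture viewer there is one more tool, called after "Call:" as name(argument=value, ...), one argument or row to a line, values as JSON. apply_moves: Moves the arm, as the interface text tells. Its arguments: {"type":"object","properties":{"targets":{"type":"array"}},"required":["targets"]}

```bash
mkdir -p pics; ls; python3 - <<'E'
from bench import *
import cv2,numpy as np
print(observe())
for n in ["scene","top"]:
    im=capture(n); cv2.imwrite(f"pics/{n}0.png",im[:,:,::-1])
    c=calibration(n); print(n,c)
    for l in ["tall_jar","short_jar","caddy","jam_jar","lime","tomato_tin"]:
        print(l,[(np.round(d["box"]).tolist(),round(d["conf"],2)) for d in look_for(n,l)][:4])
    for l in ["tall_jar_mid","short_jar_mid","bay_1","caddy"]:
        print(l,[(np.round(d["at"],1).tolist(),round(d["conf"],2)) for d in place_of(n,l)][:4])
print(observe()["clock"])
E
```

```text
pics
{'clock': 0.0, 'q': array([ 1.29099338e+00,  3.14221639e-01, -4.80827548e-02,  1.21019538e+00,
        1.30177068e-05,  1.57082016e+00]), 'joint_velocities': array([-0.00071029, -0.00059275, -0.00031106, -0.00118958, -0.00028387,
        0.00041814]), 'joint_efforts': array([-9.84284161e-04, -5.39591074e+01,  3.39750767e+01,  1.92835025e-02,
       -1.02292547e-04, -5.20207077e-07]), 'ee_pos': array([0.16553567, 0.57611044, 0.23043558]), 'tcp_rot': array([-1.56130054,  0.21989386, -0.21949937]), 'force': array([ 0.00237744, -0.5184509 ,  0.13439658]), 'torque': array([-0.02042147,  0.00842679,  0.06367558]), 'opening': 1.00236818448939}
scene {'camera_matrix': array([[434.1264588 ,   0.        , 315.03379124],
       [  0.        , 434.1264588 , 205.7810266 ],
       [  0.        ,   0.        ,   1.        ]]), 'R': array([[ 0.79977482, -0.60002348,  0.01822262],
       [-0.24419328, -0.35291751, -0.90322692],
       [ 0.54838844,  0.71792831, -0.42877624]]), 't': array([-0.49820945,  0.20061259,  0.94727275])}
tall_jar [([282.0, 204.0, 18.0, 42.0], 0.7)]
short_jar [([384.0, 24
[... 914 characters left out ...]
28, -0.99686056]]), 't': array([-0.04566973,  0.60480632,  1.12913743])}
tall_jar [([323.0, 228.0, 17.0, 17.0], 0.53), ([217.0, 229.0, 52.0, 66.0], 0.35)]
short_jar [([385.0, 186.0, 23.0, 16.0], 0.84), ([423.0, 191.0, 21.0, 19.0], 0.8), ([400.0, 217.0, 23.0, 22.0], 0.54)]
caddy [([220.0, 230.0, 54.0, 59.0], 0.58), ([274.0, 176.0, 18.0, 19.0], 0.45)]
jam_jar [([309.0, 140.0, 28.0, 31.0], 0.98)]
lime [([272.0, 173.0, 20.0, 22.0], 0.71)]
tomato_tin [([400.0, 140.0, 29.0, 25.0], 0.66)]
tall_jar_mid [([332.1, 237.1], 0.56)]
short_jar_mid [([396.0, 190.8], 0.71), ([416.6, 224.8], 0.71), ([434.3, 198.1], 0.7)]
bay_1 [([250.2, 247.1], 0.81), ([234.1, 272.5], 0.56)]
caddy [([247.1, 260.5], 0.91)]
1.1
```

```bash
python3 - <<'E'
import cv2
a=cv2.imread("pics/top0.png")[110:310,190:460]; cv2.imwrite("pics/topz.png",cv2.resize(a,None,fx=2.9,fy=2.9,interpolation=cv2.INTER_CUBIC))
a=cv2.imread("pics/scene0.png")[160:310,180:440]; cv2.imwrite("pics/scz.png",cv2.resize(a,None,fx=3,fy=3,interpolation=cv2.INTER_CUBIC))
E
```

```text
(no output)
```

View pics/topz.png

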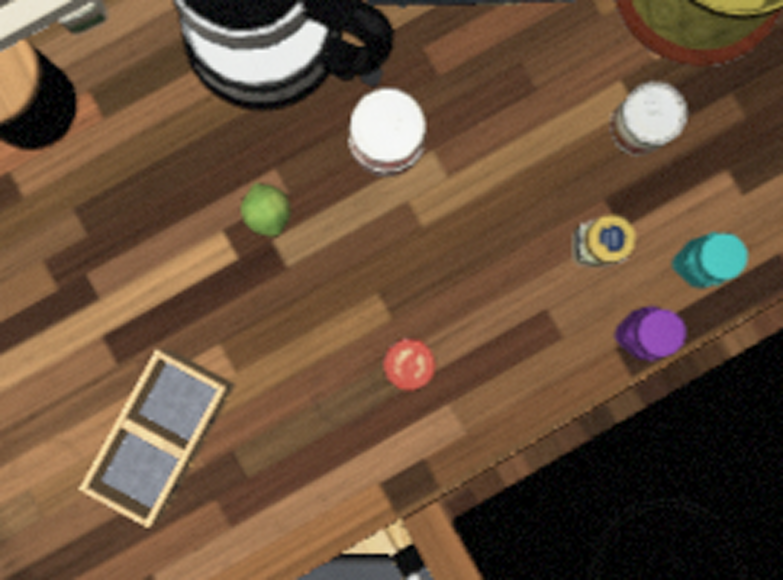

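View pics/scz.png

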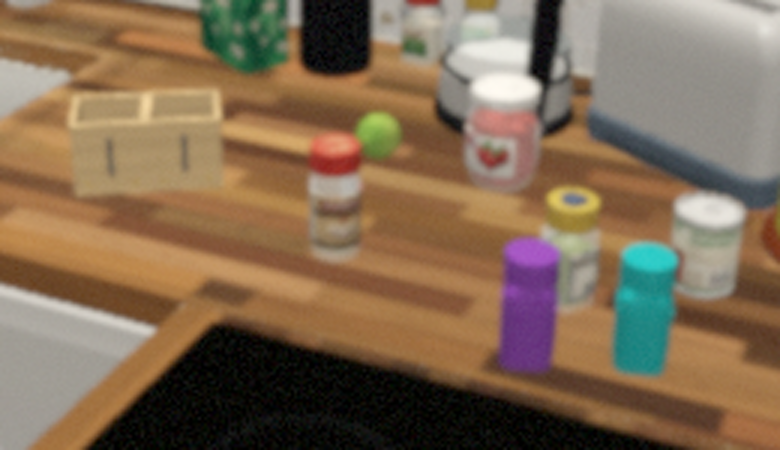

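View pics/scene0.png

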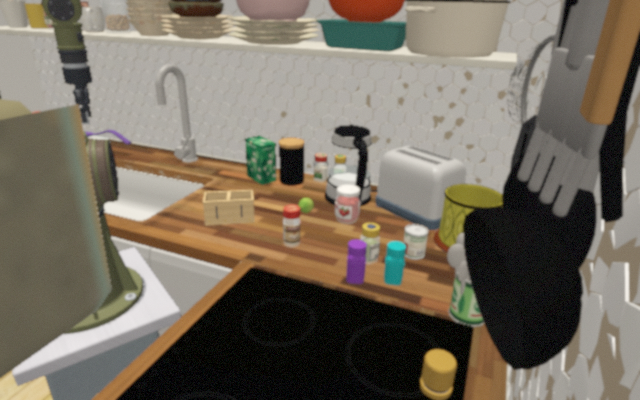

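```bash
cat > h.py <<'E'
from bench import *
import cv2,numpy as np
from scipy.spatial.transform import Rotation as Ro
from scipy.optimize import least_squares
def ray(n,uv,z):
    c=calibration(n);K,R,t=c["camera_matrix"],c["R"],np.array(c["t"])
    d=R.T@np.linalg.solve(K,[uv[0],uv[1],1.]); o=-R.T@t
    return o+d*(z-o[2])/d[2]
def proj(n,P):
    c=calibration(n);P=np.atleast_2d(P)@c["R"].T+c["t"];p=P@c["camera_matrix"].T
    return p[:,:2]/p[:,2:]
def st():
    s=observe();R=Ro.from_rotvec(s["tcp_rot"]).as_matrix()
    print("t",round(s["clock"],2),"tcp",np.round(s["ee_pos"]*1000,1),"y",np.round(R[:,1],3),"zang",round(np.arctan2(R[1,2],R[0,2]),4),"F",np.round(s["force"],2),"op",round(s["opening"],3))
    return s
def blob(im,lo,hi,box):
    x0,y0,x1,y1=box
    m=cv2.inRange(cv2.cvtColor(im,cv2.COLOR_RGB2HSV),lo,hi); k=np.zeros_like(m);k[y0:y1,x0:x1]=m[y0:y1,x0:x1]
    n,l,s,c=cv2.connectedComponentsWithStats(k); i=1+np.argmax(s[1:,4]); return s[i],c[i]
E
python3 - <<'E'
from h import *
im=cv2.imread("pics/top0.png")[:,:,::-1].copy(); sc=cv2.imread("pics/scene0.png")[:,:,::-1].copy()
for nm,pos in [("red",(331,235)),("yel",(406,187)),("pur",(414,224)),("tur",(438,198))]:
    print(nm,cv2.cvtColor(im,cv2.COLOR_RGB2HSV)[pos[1],pos[0]])
def rep(n,I,lo,hi,box,z):
    s,c=blob(I,lo,hi,box); b=(s[0]+s[2]/2-.5,s[1]+s[3]/2-.5)
    print(n,s,np.round(c,1),np.round(b,1),"->",np.round(ray(n,c,z)*1000,1),np.round(ray(n,b,z)*1000,1))
rep("top",im,(0,120,90),(8,255,255),(315,220,350,255),.106)
rep("top",im,(172,120,90),(180,255,255),(315,220,350,255),.106)
rep("top",im,(18,90,90),(34,255,255),(390,180,412,205),.096)
rep("top",im,(130,90,60),(155,255,255),(395,205,440,240),.096)
rep("top",im,(80,90,60),(98,255,255),(415,180,460,215),.096)
st()
# caddy corners
C=[(157,351),(228,387),(150,526),(82,488)]
W=[]
for u,v in C:
    p=((u+.5)/2.9-.5+190,(v+.5)/2.9-.5+110); w=ray("top",p,.075); W.append(w); print(np.round(p,1),np.round(w*1000,1))
W=np.array(W);print("c",W.mean(0),[np.linalg.norm(W[i]-W[i-1]) for i in range(4)])
for l,uv in [("b1",(250.2,247.1)),("b2",(234.1,272.5))]: print(l,ray("top",uv,.075))
for uv in [(243.1,197.7),(214.8,195)]: print("scene bay",ray("scene",uv,.075))
print("jars scene",ray("scene",(288,224.9),.053),ray("scene",(369.3,242.1),.048))
print("jars top",ray("top",(332.1,237.1),.053),ray("top",(396,190.8),.048))
E
```

```text
red [  5 141 212]
yel [ 23 134 183]
pur [140 142 183]
tur [ 88 155 197]
top [322 226  18  19 233] [330.7 235.3] [330.5 235. ] -> [494.7 -63.7 106. ] [495.6 -63.2 106. ]Traceback (most recent call last):
  File "<stdin>", line 9, in <module>
  File "<stdin>", line 6, in rep
  File "h.py", line 19, in blob
    n,l,s,c=cv2.connectedComponentsWithStats(k); i=1+np.argmax(s[1:,4]); return s[i],c[i]
                                                     ~~~~~~~~~^^^^^^^^^
    return _wrapfunc(a, 'argmax', axis=axis, out=out, **kwds)
    return bound(*args, **kwds)
ValueError: attempt to get argmax of an empty sequence
```

```bash
python3 - <<'E'
from h import *
im=cv2.imread("pics/top0.png")[:,:,::-1].copy(); sc=cv2.imread("pics/scene0.png")[:,:,::-1].copy()
def rep(n,I,lo,hi,box,z):
    s,c=blob(I,lo,hi,box); b=(s[0]+s[2]/2-.5,s[1]+s[3]/2-.5)
    print(n,s,np.round(c,1),np.round(b,1),"->",np.round(ray(n,c,z)*1000,1),np.round(ray(n,b,z)*1000,1))
rep("top",im,(18,90,90),(34,255,255),(390,180,412,205),.096)
rep("top",im,(130,90,60),(155,255,255),(395,205,440,240),.096)
rep("top",im,(80,90,60),(98,255,255),(415,180,460,215),.096)
rep("scene",sc,(0,120,80),(9,255,255),(278,200,305,222),.096)
rep("scene",sc,(18,100,90),(34,255,255),(355,218,385,242),.086)
st()
C=[(157,351),(228,387),(150,526),(82,488)]
W=[]
for u,v in C:
    p=((u+.5)/2.9-.5+190,(v+.5)/2.9-.5+110); w=ray("top",p,.075); W.append(w); print(np.round(p,1),np.round(w*1000,1))
W=np.array(W);print("c",W.mean(0),[np.linalg.norm(W[i]-W[i-1]) for i in range(4)])
for l,uv in [("b1",(250.2,247.1)),("b2",(234.1,272.5))]: print(l,ray("top",uv,.075))
for uv in [(243.1,197.7),(214.8,195)]: print("scene bay",ray("scene",uv,.075))
print("jars scene",ray("scene",(288,224.9),.053),ray("scene",(369.3,242.1),.048))
print("jars top",ray("top",(332.1,237.1),.053),ray("top",(396,190.8),.048))
E
```

```text
top [392 184  17  17 167] [399.9 191.9] [400. 192.] -> [ 607.1 -241.6   96. ] [ 607.  -241.9   96. ]
top [402 216  25  18 334] [414.5 224.6] [414.  224.5] -> [ 523.5 -278.4   96. ] [ 523.7 -277.1   96. ]
top [422 190  26  19 344] [434.8 199.2] [434.5 199. ] -> [ 589.2 -331.4   96. ] [ 589.6 -330.6   96. ]
scene [282 204  19  14 191] [290.9 211.4] [291.  210.5] -> [495.5 -61.8  96. ] [498.8 -57.5  96. ]
scene [361 222  20  16 222] [370.4 229.6] [370.5 229.5] -> [ 610.9 -241.4   86. ] [ 611.6 -240.9   86. ]
t 1.1 tcp [165.7 576.7 231.3] y [ 0. -0. -1.] zang 1.291 F [ 0.11 -0.31 -0.48] op 1.002
[243.8 230.7] [504.5 161.6  75. ]
[268.3 243.1] [472.9  97.4  75. ]
[241.4 291.1] [349.8 164.4  75. ]
[217.9 277.9] [382.7 225.6  75. ]
c [0.42748768 0.16224258 0.075     ] [np.float64(0.13758554194383293), np.float64(0.07159323264778397), np.float64(0.14012226934834482), np.float64(0.06942696284627056)]
b1 [0.46228859 0.14411803 0.075     ]
b2 [0.39687665 0.18428777 0.075     ]
scene bay [0.45623922 0.12708344 0.075     ]
scene bay [0.39764964 0.19072102 0.075     ]
jars scene [ 0.49240604 -0.05229688  0.053     ] [ 0.6139137  -0.23814271  0.048     ]
jars top [ 0.48915166 -0.06886403  0.053     ] [ 0.61425167 -0.2402903   0.048     ]
```

Call:
apply_moves(
  targets=[
    [7, [2.7, -5.3, 0], -0.05],
    [7, [2.7, -5.3, 0], -0.05],
    [7, [2.7, -5.3, 0], -0.05],
    [7, [2.7, -5.3, 0], -0.06],
    [7, [2.7, -5.3, 0], 0],
    [7, [2.7, -5.3, 0], 0],
    [7, [2.7, -5.3, 0], 0],
    [7, [2.7, -5.3, 0], 0],
    [7, [2.7, -5.3, 0], 0],
    [7, [2.7, -5.3, 0], 0],
  ],
)

```text
clock: 2.35
ee_pos: [0.4409, 0.0342, 0.2326]
tcp_rot: [-1.53, 0.376, -0.388]
force: [0.2, 0.5, 0.5]
opening: 0.819
```

```bash
python3 - <<'E'
from h import *
s=st();print(s["q"])
# refine caddy pose by edge fit? overlay instead
im=cv2.imread("pics/top0.png");
c=np.array([.4275,.162]);a=np.deg2rad(-28.1)
im=cv2.resize(im[220:300,205:285],None,fx=7,fy=7,interpolation=cv2.INTER_CUBIC)
l=np.array([np.cos(a),np.sin(a)]);w=np.array([-l[1],l[0]])
def quad(cx,hl,hw,z,col):
    P=[np.r_[c+l*(cx+i*hl)+w*j*hw,z] for i,j in [(1,1),(1,-1),(-1,-1),(-1,1)]]
    p=(proj("top",P)-[205,220]+.5)*7-.5
    cv2.polylines(im,[np.int32(p)],True,col,1)
quad(0,.071,.036,.075,(0,0,255));quad(.035,.03,.03,.075,(0,255,0));quad(-.035,.03,.03,.075,(0,255,0))
cv2.imwrite("pics/ov.png",im)
E
```

```text
t 2.35 tcp [440.9  34.2 232.6] y [ 0.009  0.004 -1.   ] zang 1.0829 F [0.19 0.49 0.53] op 0.819
[ 0.07474694  0.00808092 -0.40768769  1.14597089  0.00368128  0.56272882]
```

View pics/ov.png

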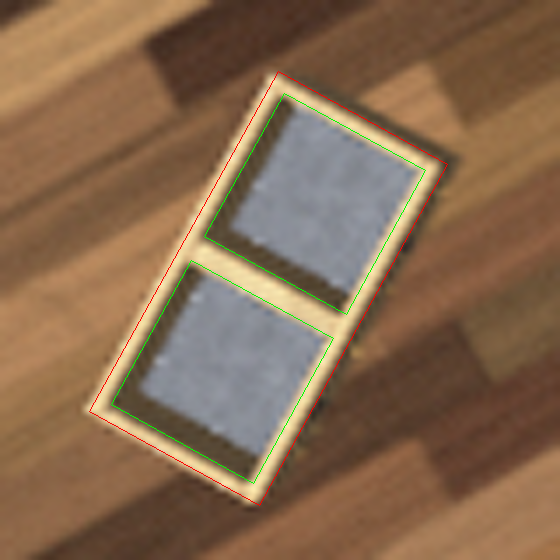

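Call:
apply_moves(
  targets=[
    [7, [2.7, -4.9, -2], 0],
    [7, [2.7, -4.8, -2], 0],
    [7, [0, 0, -2], 0],
    [7, [0, 0, 0], 0],
  ],
)

```text
clock: 2.85
ee_pos: [0.4988, -0.071, 0.1722]
tcp_rot: [-1.529, 0.379, -0.398]
force: [0.5, 0.5, 1.3]
opening: 0.817
```

```bash
python3 - <<'E'
from h import *
st()
im=capture("scene");cv2.imwrite("pics/s1.png",cv2.resize(im[120:270,210:430,::-1],None,fx=3.4,fy=3.4,interpolation=cv2.INTER_CUBIC))
E
```

```text
t 2.85 tcp [498.8 -71.  172.2] y [ 0.013  0.004 -1.   ] zang 1.0751 F [0.48 0.51 1.28] op 0.817
```

View pics/s1.png

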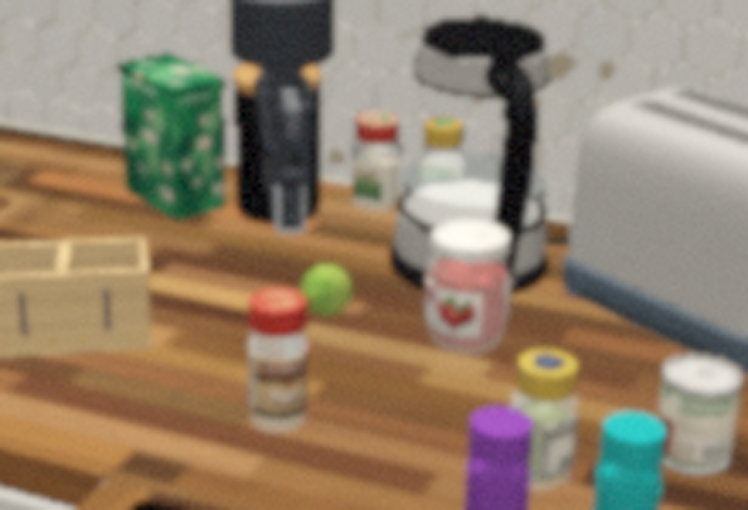

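Call:
apply_moves(
  targets=[
    [7, [-0.3, 0.8, -2], 0],
    [7, [0, 0, -1.5], 0],
    [7, [0, 0, 0], 0],
  ],
)

```text
clock: 3.28
ee_pos: [0.4983, -0.0615, 0.1406]
tcp_rot: [-1.529, 0.371, -0.4]
force: [-0.0, -0.4, 0.6]
opening: 0.823
```

Call:
apply_moves(
  targets=[
    [7, [-0.3, -0.1, -2], 0],
    [7, [0, 0, -2], 0],
    [7, [0, 0, -1.5], 0],
    [7, [0, 0, -0.8], 0],
    [7, [0, 0, 0], 0],
  ],
)

```text
clock: 3.9
ee_pos: [0.4989, -0.0623, 0.0801]
tcp_rot: [-1.528, 0.363, -0.404]
force: [-0.1, 0.1, -0.2]
opening: 0.818
```

Call:
apply_moves(
  targets=[
    [7, [-0.4, 0, -0.6], 0],
    [7, [0, 0, 0], 0],
  ],
)

```text
clock: 4.15
ee_pos: [0.4953, -0.0624, 0.0746]
tcp_rot: [-1.528, 0.362, -0.405]
force: [-0.1, -0.5, 0.2]
opening: 0.819
```

```bash
python3 - <<'E'
from h import *
s=st();print(s["q"])
E
```

```text
t 4.15 tcp [495.3 -62.4  74.6] y [ 0.028  0.001 -1.   ] zang 1.081 F [-0.07 -0.51  0.2 ] op 0.819
[-0.1285863   0.2275924  -0.54525345  0.76992547  0.00481959  0.36146652]
```

Call:
apply_moves(
  targets=[
    [3.5, [0, 0, 0], 0],
    [3.5, [0, 0, 0], 0],
    [3.5, [0, 0, 0], 0],
    [3.5, [0, 0, 0], 0],
    [3.5, [0, 0, 0], 0],
  ],
)

```text
clock: 4.78
ee_pos: [0.4959, -0.0627, 0.0753]
tcp_rot: [-1.528, 0.361, -0.406]
force: [0.1, 0.1, -0.6]
opening: 0.504
```

Call:
apply_moves(
  targets=[
    [3.5, [0, 0, 0], 0],
    [3.5, [0, 0, 0], 0],
    [3.5, [0, 0, 1], 0],
    [3.5, [0, 0, 1], 0],
    [3.5, [0, 0, 0], 0],
  ],
)

```text
clock: 5.4
ee_pos: [0.496, -0.0626, 0.0969]
tcp_rot: [-1.528, 0.361, -0.406]
force: [0.3, 0.3, -2.2]
opening: 0.504
```

```bash
python3 - <<'E'
from h import *
st()
im=capture("scene");cv2.imwrite("pics/s2.png",cv2.resize(im[130:260,220:380,::-1],None,fx=4.5,fy=4.5,interpolation=cv2.INTER_CUBIC))
E
```

```text
t 5.4 tcp [496.  -62.6  96.9] y [ 0.03   0.001 -1.   ] zang 1.081 F [ 0.31  0.33 -2.24] op 0.504
```

View pics/s2.png

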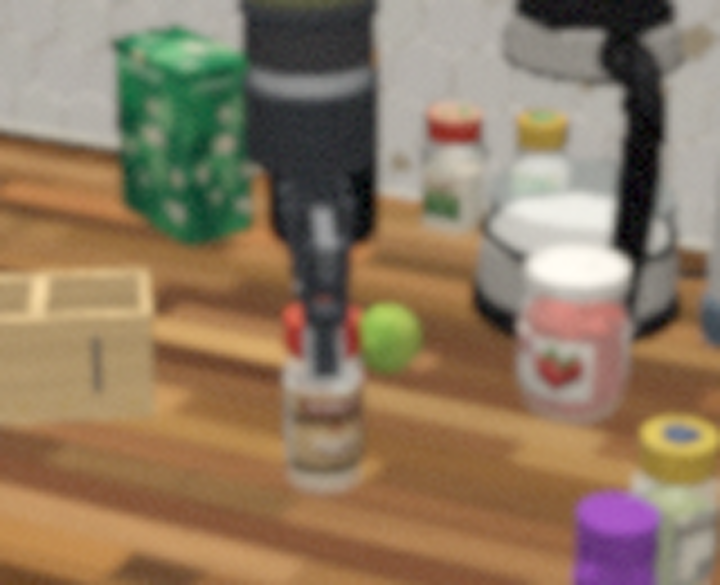

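Call:
apply_moves(
  targets=[
    [3.5, [0, 0, 3], 0],
    [3.5, [0, 0, 3.5], 0],
    [3.5, [-1, 2, 2], 0],
    [3.5, [-2, 4.5, 1], 0],
    [3.5, [-2, 4.5, 0], 0],
    [3.5, [-2, 4.5, 0], 0],
    [3.5, [-1.5, 4, 0], 0],
    [3.5, [-0.7, 2.5, 0], 0],
    [3.5, [0, 0, 0], 0],
  ],
)

```text
clock: 6.58
ee_pos: [0.3996, 0.1633, 0.1938]
tcp_rot: [-1.526, 0.363, -0.408]
force: [-0.0, -1.5, -0.0]
opening: 0.5
```

```bash
python3 - <<'E'
from h import *
st()
E
```

```text
t 6.58 tcp [399.6 163.3 193.8] y [ 0.03   0.003 -1.   ] zang 1.0789 F [-0.01 -1.45 -0.  ] op 0.5
```

Call:
apply_moves(
  targets=[
    [3.5, [-0.3, 1.5, -0.5], 0],
    [3.5, [0, 0, 0], 0],
    [3.5, [0, 0, 0], 0],
  ],
)

```text
clock: 6.95
ee_pos: [0.3969, 0.1766, 0.1885]
tcp_rot: [-1.528, 0.363, -0.409]
force: [-0.7, 0.6, -1.2]
opening: 0.505
```

```bash
python3 - <<'E'
from h import *
st()
for n in ["scene","top"]:
    im=capture(n);b=dict(scene=(110,250,170,330),top=(180,310,180,340))[n]
    cv2.imwrite(f"pics/{n}3.png",cv2.resize(im[b[0]:b[1],b[2]:b[3],::-1],None,fx=4,fy=4,interpolation=cv2.INTER_CUBIC))
    print(st()["force"])
print(proj("scene",[[.3966,.1787,.075],[.4584,.1457,.075]]))
E
```

```text
t 6.95 tcp [396.9 176.6 188.5] y [ 0.03   0.001 -1.   ] zang 1.0781 F [-0.7   0.65 -1.23] op 0.505
t 7.0 tcp [396.9 176.5 188.5] y [ 0.03   0.001 -1.   ] zang 1.0778 F [ 0.25  0.58 -1.66] op 0.506
[ 0.24970912  0.58312204 -1.66347894]
t 7.05 tcp [396.9 176.7 188.6] y [ 0.03   0.001 -1.   ] zang 1.0777 F [ 0.7   0.62 -1.41] op 0.503
[ 0.69638515  0.62055391 -1.40992426]
[[216.26255324 196.47020133]
 [240.69855858 195.36835956]]
```

View pics/scene3.png

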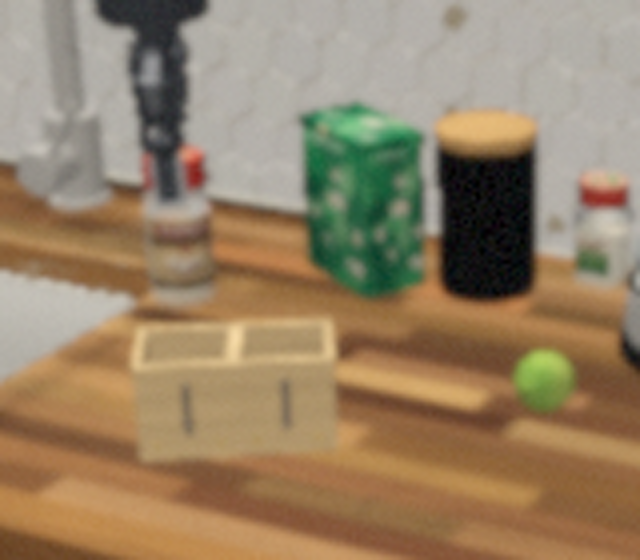

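View pics/top3.png

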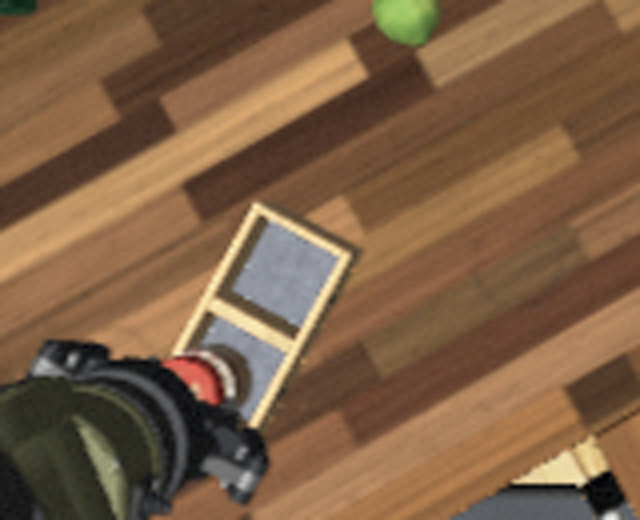

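Call:
apply_moves(
  targets=[
    [3.5, [0, 0.2, -1.5], 0],
    [3.5, [0, 0, -1.5], 0],
    [3.5, [0, 0, -1], 0],
    [3.5, [0, 0, 0], 0],
    [3.5, [0, 0, 0], 0],
  ],
)

```text
clock: 7.68
ee_pos: [0.3969, 0.1774, 0.1454]
tcp_rot: [-1.528, 0.365, -0.411]
force: [-0.5, 0.2, -0.6]
opening: 0.502
```

```bash
python3 - <<'E'
from h import *
st()
for n in ["scene","top"]:
    im=capture(n);b=dict(scene=(140,250,170,290),top=(200,310,180,300))[n]
    cv2.imwrite(f"pics/{n}4.png",cv2.resize(im[b[0]:b[1],b[2]:b[3],::-1],None,fx=5,fy=5,interpolation=cv2.INTER_CUBIC))
    st()
E
```

```text
t 7.67 tcp [396.9 177.4 145.4] y [ 0.03  0.   -1.  ] zang 1.0754 F [-0.52  0.21 -0.56] op 0.502
t 7.72 tcp [396.9 177.4 145.5] y [ 0.03  0.   -1.  ] zang 1.0754 F [ 0.33  0.15 -0.8 ] op 0.499
t 7.78 tcp [397.  177.5 145.6] y [ 0.03   0.001 -1.   ] zang 1.0755 F [ 0.12 -0.35 -1.44] op 0.506
```

View pics/scene4.png

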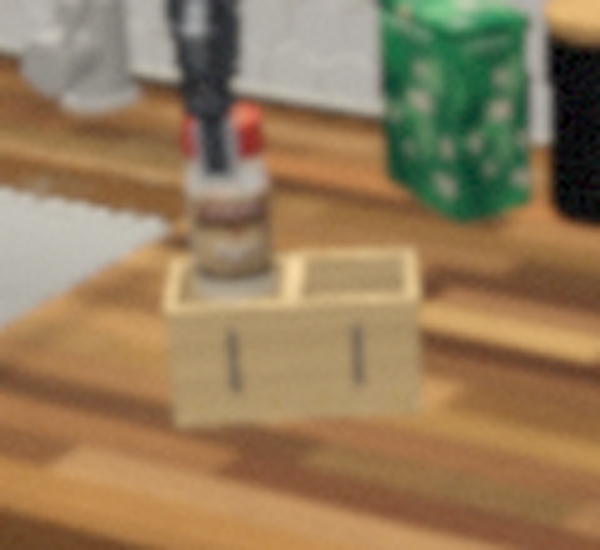

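View pics/top4.png

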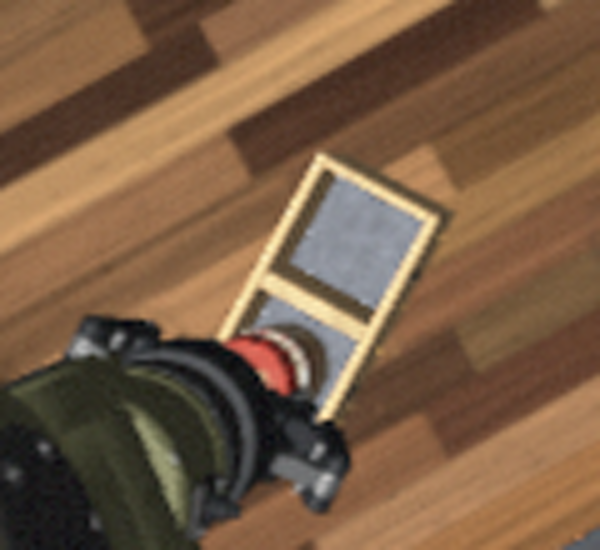

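Call:
apply_moves(
  targets=[
    [3.5, [0, 0, -0.2], 0],
    [3.5, [0, 0, -0.2], 0],
    [3.5, [0, 0, 0], 0],
    [3.5, [0, 0, 0], 0],
  ],
)

```text
clock: 8.28
ee_pos: [0.3977, 0.1778, 0.1422]
tcp_rot: [-1.526, 0.364, -0.412]
force: [-0.0, 0.1, -1.2]
opening: 0.503
```

Call:
apply_moves(
  targets=[
    [3.5, [0, 0, -0.2], 0],
    [3.5, [0, 0, -0.2], 0],
    [3.5, [0, 0, 0], 0],
    [3.5, [0, 0, 0], 0],
  ],
)

```text
clock: 8.78
ee_pos: [0.3976, 0.1778, 0.1379]
tcp_rot: [-1.527, 0.364, -0.412]
force: [-0.8, 0.5, -1.4]
opening: 0.507
```

Call:
apply_moves(
  targets=[
    [3.5, [-0.1, 0.1, -0.2], 0],
    [3.5, [0, 0, -0.2], 0],
    [3.5, [0, 0, 0], 0],
    [3.5, [0, 0, 0], 0],
  ],
)

```text
clock: 9.28
ee_pos: [0.3966, 0.1789, 0.1336]
tcp_rot: [-1.527, 0.364, -0.412]
force: [1.3, 0.5, -0.8]
opening: 0.503
```

Call:
apply_moves(
  targets=[
    [3.5, [0, 0, -0.15], 0],
    [3.5, [0, 0, -0.15], 0],
    [3.5, [0, 0, 0], 0],
    [3.5, [0, 0, 0], 0],
  ],
)

```text
clock: 9.78
ee_pos: [0.3966, 0.1789, 0.1304]
tcp_rot: [-1.526, 0.364, -0.412]
force: [-0.0, 0.1, -0.8]
opening: 0.506
```

Call:
apply_moves(
  targets=[
    [3.5, [0, 0, -0.15], 0],
    [3.5, [0, 0, -0.15], 0],
    [3.5, [0, 0, 0], 0],
    [3.5, [0, 0, 0], 0],
  ],
)

```text
clock: 10.28
ee_pos: [0.3966, 0.1789, 0.1272]
tcp_rot: [-1.526, 0.364, -0.412]
force: [0.1, -0.4, -1.6]
opening: 0.503
```

Call:
apply_moves(
  targets=[
    [3.5, [0, 0, -0.15], 0],
    [3.5, [0, 0, -0.15], 0],
    [3.5, [0, 0, 0], 0],
    [3.5, [0, 0, 0], 0],
  ],
)

```text
clock: 10.78
ee_pos: [0.3966, 0.1789, 0.124]
tcp_rot: [-1.526, 0.364, -0.412]
force: [0.2, 0.5, -1.1]
opening: 0.502
```

Call:
apply_moves(
  targets=[
    [3.5, [0, 0, -0.15], 0],
    [3.5, [0, 0, -0.15], 0],
    [3.5, [0, 0, 0], 0],
    [3.5, [0, 0, 0], 0],
  ],
)

```text
clock: 11.28
ee_pos: [0.3967, 0.1789, 0.1208]
tcp_rot: [-1.526, 0.364, -0.412]
force: [-0.4, 0.1, -0.9]
opening: 0.505
```

Call:
apply_moves(
  targets=[
    [3.5, [0, 0, -0.15], 0],
    [3.5, [0, 0, -0.15], 0],
    [3.5, [0, 0, 0], 0],
    [3.5, [0, 0, 0], 0],
  ],
)

```text
clock: 11.78
ee_pos: [0.3966, 0.1789, 0.1176]
tcp_rot: [-1.526, 0.364, -0.412]
force: [-0.1, -0.6, -1.4]
opening: 0.506
```

Call:
apply_moves(
  targets=[
    [3.5, [0, 0, -0.15], 0],
    [3.5, [0, 0, -0.15], 0],
    [3.5, [0, 0, 0], 0],
    [3.5, [0, 0, 0], 0],
  ],
)

```text
clock: 12.28
ee_pos: [0.3966, 0.1789, 0.1143]
tcp_rot: [-1.526, 0.364, -0.412]
force: [0.4, -0.3, -1.1]
opening: 0.507
```

Call:
apply_moves(
  targets=[
    [3.5, [0, 0, -0.15], 0],
    [3.5, [0, 0, -0.15], 0],
    [3.5, [0, 0, 0], 0],
    [3.5, [0, 0, 0], 0],
  ],
)

```text
clock: 12.78
ee_pos: [0.3967, 0.1789, 0.1112]
tcp_rot: [-1.526, 0.364, -0.412]
force: [0.9, 0.2, -1.5]
opening: 0.506
```

Call:
apply_moves(
  targets=[
    [3.5, [0, 0, -0.15], 0],
    [3.5, [0, 0, -0.15], 0],
    [3.5, [0, 0, 0], 0],
    [3.5, [0, 0, 0], 0],
  ],
)

```text
clock: 13.28
ee_pos: [0.3967, 0.1789, 0.108]
tcp_rot: [-1.526, 0.364, -0.412]
force: [0.5, 0.5, -1.0]
opening: 0.504
```

Call:
apply_moves(
  targets=[
    [3.5, [0, 0, -0.15], 0],
    [3.5, [0, 0, -0.15], 0],
    [3.5, [0, 0, 0], 0],
    [3.5, [0, 0, 0], 0],
  ],
)

```text
clock: 13.78
ee_pos: [0.3969, 0.1789, 0.1052]
tcp_rot: [-1.526, 0.363, -0.412]
force: [-0.8, -1.0, 0.7]
opening: 0.506
```

```bash
python3 - <<'E'
from h import *
for i in range(5):
    im=capture("scene"); s=st()
cv2.imwrite("pics/s5.png",cv2.resize(im[140:250,170:290,::-1],None,fx=5,fy=5,interpolation=cv2.INTER_CUBIC))
E
```

```text
t 13.82 tcp [396.9 178.9 105.2] y [ 0.032  0.001 -0.999] zang 1.0756 F [-0.35 -0.43  0.23] op 0.506
t 13.88 tcp [396.9 178.9 105.2] y [ 0.032  0.001 -0.999] zang 1.0756 F [-0.09 -0.31  0.77] op 0.502
t 13.93 tcp [396.9 178.9 105.1] y [ 0.032  0.001 -0.999] zang 1.0756 F [-0.19 -0.55  0.61] op 0.506
t 13.97 tcp [396.9 178.9 105.2] y [ 0.032  0.001 -0.999] zang 1.0756 F [-1.03 -0.6   1.4 ] op 0.504
t 14.03 tcp [396.9 178.9 105.2] y [ 0.032  0.001 -0.999] zang 1.0756 F [-1.04  0.05  0.97] op 0.504
```

View pics/s5.png

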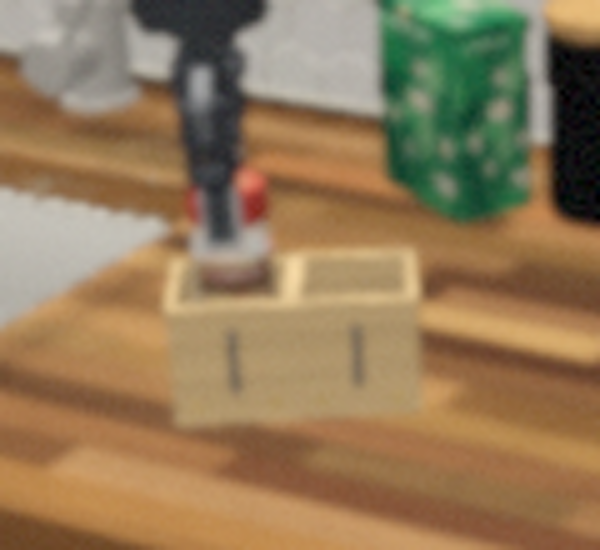

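Call:
apply_moves(
  targets=[
    [5.2, [0, 0, 0], 0],
    [6, [0, 0, 0], 0],
    [7, [0, 0, 0], 0],
    [7, [0, 0, 0], 0],
    [7, [0, 0, 0.8], 0],
    [7, [0, 0, 1], 0],
    [7, [0, 0, 1.5], 0],
    [7, [0, 0, 0], 0],
  ],
)

```text
clock: 15.02
ee_pos: [0.3976, 0.1793, 0.1409]
tcp_rot: [-1.525, 0.362, -0.413]
force: [0.9, 0.0, -0.5]
opening: 0.823
```

```bash
python3 - <<'E'
from h import *
for i in range(1):
    im=capture("scene"); s=st()
cv2.imwrite("pics/s6.png",cv2.resize(im[120:250,170:290,::-1],None,fx=4.5,fy=4.5,interpolation=cv2.INTER_CUBIC))
E
```

```text
t 15.07 tcp [397.1 179.1 140.2] y [ 0.033  0.002 -0.999] zang 1.0757 F [0.96 0.29 0.37] op 0.818
```

View pics/s6.png

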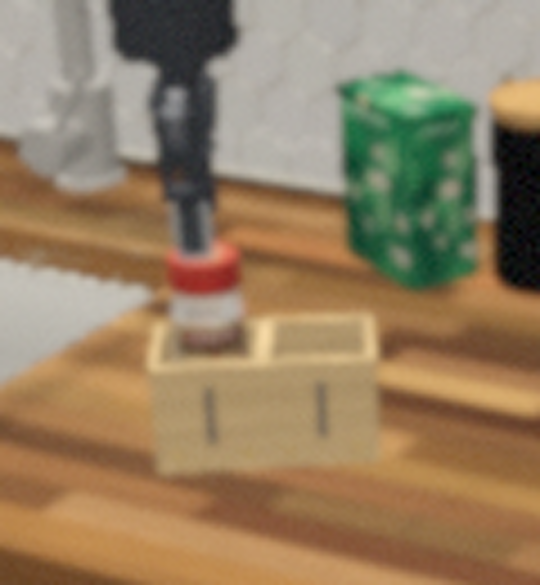

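Call:
apply_moves(
  targets=[
    [7, [0, 0, 4], 0],
    [7, [0, 0, 4], 0],
    [7, [2.3, -4.5, 0], 0],
    [7, [2.3, -4.7, 0], 0],
    [7, [2.3, -4.7, 0], 0],
    [7, [2.3, -4.7, 0], 0],
    [7, [2.3, -4.7, 0], 0],
    [7, [2.3, -4.7, 0], 0],
    [7, [2.3, -4.7, 0], 0],
    [7, [2.3, -4.2, 0], 0],
  ],
)

```text
clock: 16.32
ee_pos: [0.5824, -0.1994, 0.2185]
tcp_rot: [-1.526, 0.359, -0.404]
force: [0.7, 0.9, 0.5]
opening: 0.818
```

Call:
apply_moves(
  targets=[
    [7, [1, -2, 0], 0],
    [7, [0, 0, 0], 0],
  ],
)

```text
clock: 16.58
ee_pos: [0.593, -0.2232, 0.216]
tcp_rot: [-1.526, 0.364, -0.405]
force: [-1.0, 0.1, -0.9]
opening: 0.822
```

```bash
python3 - <<'E'
from h import *
st()
im=capture("top");cv2.imwrite("pics/t7.png",cv2.resize(im[130:300,210:450,::-1],None,fx=3.2,fy=3.2,interpolation=cv2.INTER_CUBIC))
im=capture("scene");cv2.imwrite("pics/s7.png",cv2.resize(im[130:300,310:450,::-1],None,fx=3.2,fy=3.2,interpolation=cv2.INTER_CUBIC))
E
```

```text
t 16.57 tcp [ 593.  -223.2  216. ] y [ 0.028  0.004 -1.   ] zang 1.0797 F [-0.95  0.13 -0.89] op 0.822
```

View pics/t7.png

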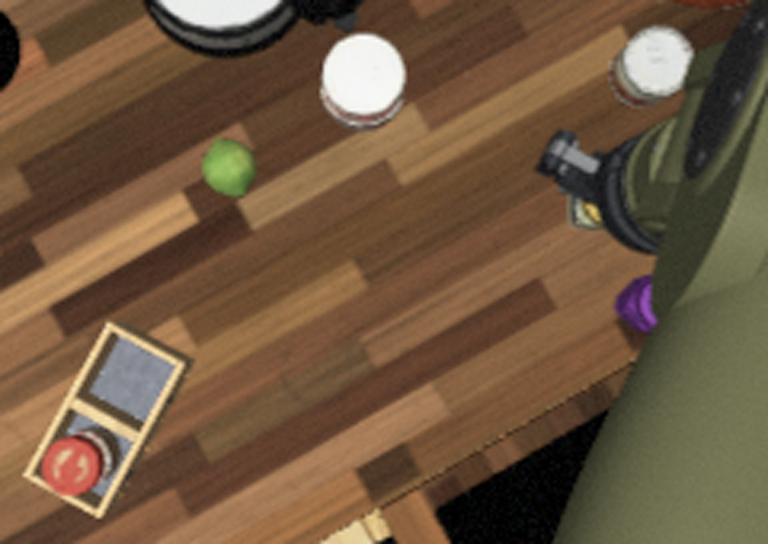

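View pics/s7.png

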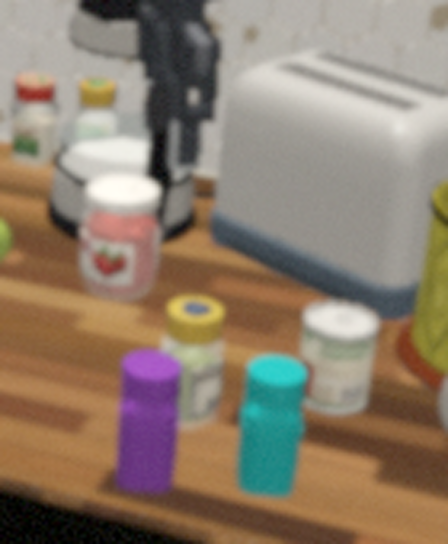

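Call:
apply_moves(
  targets=[
    [6.5, [1.5, -1.8, -2], 0],
    [6.5, [0, 0, -3], 0],
    [6.5, [0, 0, -2], 0],
    [6.5, [0, 0, 0], 0],
  ],
)

```text
clock: 17.18
ee_pos: [0.6063, -0.2344, 0.1457]
tcp_rot: [-1.525, 0.359, -0.399]
force: [-0.5, -0.3, 0.3]
opening: 0.759
```

Call:
apply_moves(
  targets=[
    [6.5, [0.2, -0.7, -1.5], 0],
    [6.5, [0, 0, -1], 0],
    [6.5, [0, 0, 0], 0],
  ],
)

```text
clock: 17.55
ee_pos: [0.6092, -0.2409, 0.1214]
tcp_rot: [-1.526, 0.356, -0.4]
force: [0.1, -0.1, -0.3]
opening: 0.762
```

Call:
apply_moves(
  targets=[
    [6.5, [0, 0, -1.5], 0],
    [6.5, [0, 0, -1], 0],
    [6.5, [0, 0, 0], 0],
  ],
)

```text
clock: 17.92
ee_pos: [0.6094, -0.241, 0.095]
tcp_rot: [-1.526, 0.355, -0.401]
force: [0.3, -0.5, -0.8]
opening: 0.761
```

```bash
python3 - <<'E'
from h import *
st()
im=capture("scene");cv2.imwrite("pics/s8.png",cv2.resize(im[150:290,320:440,::-1],None,fx=4,fy=4,interpolation=cv2.INTER_CUBIC))
im=capture("top");cv2.imwrite("pics/t8.png",cv2.resize(im[130:250,360:460,::-1],None,fx=4,fy=4,interpolation=cv2.INTER_CUBIC))
E
```

```text
t 17.93 tcp [ 609.4 -241.    95. ] y [ 0.031  0.004 -1.   ] zang 1.0882 F [ 0.34 -0.49 -0.81] op 0.761
```

View pics/s8.png

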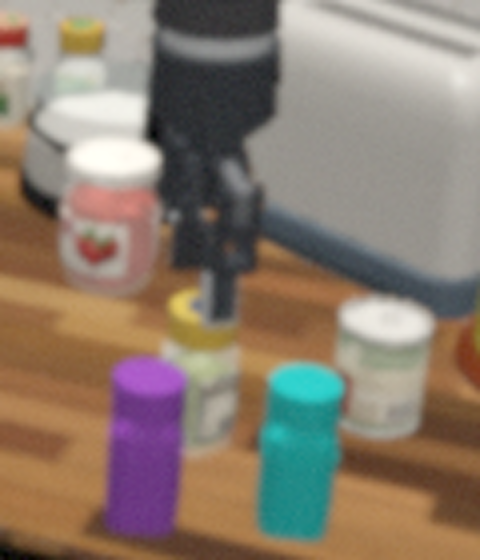

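View pics/t8.png

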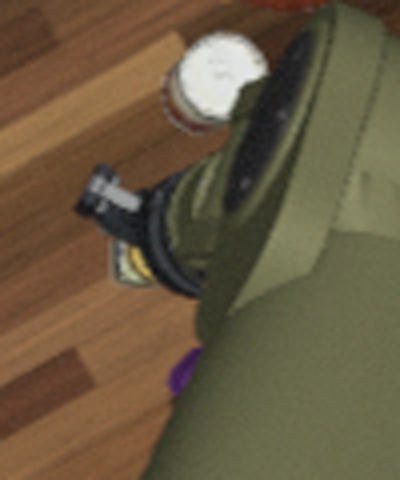

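Call:
apply_moves(
  targets=[
    [6.5, [-0.1, 0, -1], 0],
    [6.5, [0, 0, -1], 0],
    [6.5, [0, 0, -0.9], 0],
    [6.5, [0, 0, 0], 0],
  ],
)

```text
clock: 18.52
ee_pos: [0.609, -0.2413, 0.0652]
tcp_rot: [-1.526, 0.354, -0.402]
force: [0.3, -1.0, -0.6]
opening: 0.762
```

Call:
apply_moves(
  targets=[
    [3.2, [0, 0, 0], 0],
    [3.2, [0, 0, 0], 0],
    [3.2, [0, 0, 0], 0],
    [3.2, [0, 0, 0], 0],
    [3.2, [0, 0, 0], 0],
    [3.2, [0, 0, 0], 0],
  ],
)

```text
clock: 19.27
ee_pos: [0.6094, -0.2414, 0.0658]
tcp_rot: [-1.526, 0.353, -0.403]
force: [0.4, -0.2, 0.4]
opening: 0.492
```

Call:
apply_moves(
  targets=[
    [3.2, [0, 0, 0], 0],
    [3.2, [0, 0, 1], 0],
    [3.2, [0, 0, 2], 0],
    [3.2, [0, 0, 2], 0],
    [3.2, [0, 0, 0], 0],
    [3.2, [0, 0, 0], 0],
  ],
)

```text
clock: 20.02
ee_pos: [0.6093, -0.2413, 0.1184]
tcp_rot: [-1.526, 0.353, -0.403]
force: [-0.3, -0.4, -1.5]
opening: 0.495
```

```bash
python3 - <<'E'
from h import *
st()
im=capture("scene");cv2.imwrite("pics/s9.png",cv2.resize(im[150:290,320:440,::-1],None,fx=4,fy=4,interpolation=cv2.INTER_CUBIC))
st()
E
```

```text
t 20.02 tcp [ 609.3 -241.3  118.4] y [ 0.033  0.004 -0.999] zang 1.0883 F [-0.34 -0.43 -1.52] op 0.495
t 20.07 tcp [ 609.4 -241.3  118.4] y [ 0.033  0.004 -0.999] zang 1.0883 F [ 0.4  -0.87 -0.57] op 0.498
```

View pics/s9.png

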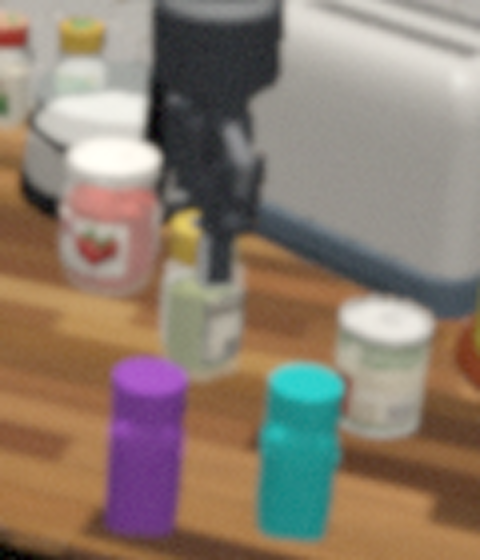

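Call:
apply_moves(
  targets=[
    [3.2, [0, 0, 4], 0],
    [3.2, [0, 1, 4], 0],
    [3.2, [-1.9, 4.5, 0.4], 0],
    [3.2, [-1.9, 4.7, 0], 0],
    [3.2, [-1.9, 4.7, 0], 0],
    [3.2, [-1.9, 4.7, 0], 0],
    [3.2, [-1.9, 4.7, 0], 0],
    [3.2, [-1.9, 4.5, 0], 0],
    [3.2, [-1.5, 3.5, 0], 0],
    [3.2, [0, 0, 0], 0],
  ],
)

```text
clock: 21.32
ee_pos: [0.4713, 0.0906, 0.1958]
tcp_rot: [-1.525, 0.363, -0.396]
force: [0.0, -0.1, -0.4]
opening: 0.499
```

Call:
apply_moves(
  targets=[
    [3.2, [0, 0, 0], 0],
    [3.2, [0, 0, 0], 0],
  ],
)

```text
clock: 21.58
ee_pos: [0.4715, 0.0896, 0.1952]
tcp_rot: [-1.526, 0.363, -0.396]
force: [1.1, -0.6, -1.2]
opening: 0.5
```

Call:
apply_moves(
  targets=[
    [3.2, [-0.6, 2.5, 0], 0],
    [3.2, [-0.5, 2, 0], 0],
    [3.2, [0, 0.8, 0], 0],
    [3.2, [0, 0, 0], 0],
    [3.2, [0, 0, 0], 0],
  ],
)

```text
clock: 22.2
ee_pos: [0.4627, 0.1393, 0.1945]
tcp_rot: [-1.527, 0.369, -0.403]
force: [-0.2, -0.3, -1.1]
opening: 0.494
```

```bash
python3 - <<'E'
from h import *
st()
for n in ["scene","top"]:
    im=capture(n);b=dict(scene=(110,240,170,290),top=(200,310,180,300))[n]
    cv2.imwrite(f"pics/{n}10.png",cv2.resize(im[b[0]:b[1],b[2]:b[3],::-1],None,fx=4.5,fy=4.5,interpolation=cv2.INTER_CUBIC))
    st()
E
```

```text
t 22.2 tcp [462.7 139.3 194.5] y [ 0.023  0.004 -1.   ] zang 1.0777 F [-0.16 -0.32 -1.13] op 0.494
t 22.25 tcp [462.7 139.3 194.5] y [ 0.023  0.004 -1.   ] zang 1.0776 F [ 0.12 -0.71 -1.06] op 0.493
t 22.3 tcp [462.6 139.4 194.5] y [ 0.023  0.004 -1.   ] zang 1.0776 F [ 0.11 -0.41 -0.72] op 0.495
```

View pics/scene10.png

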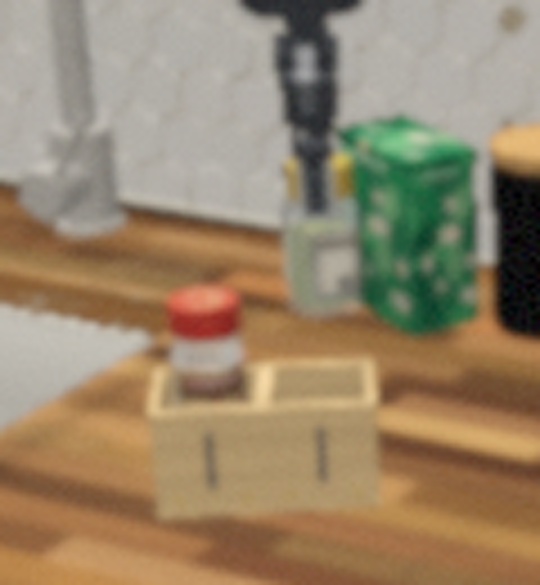

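View pics/top10.png

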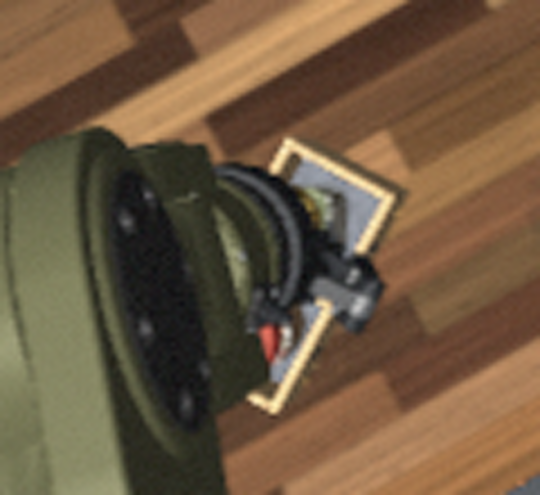

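Call:
apply_moves(
  targets=[
    [3.2, [-0.4, 0.6, -1], 0],
    [3.2, [0, 0, -1.5], 0],
    [3.2, [0, 0, 0], 0],
    [3.2, [0, 0, 0], 0],
  ],
)

```text
clock: 22.8
ee_pos: [0.4577, 0.145, 0.167]
tcp_rot: [-1.527, 0.371, -0.403]
force: [0.3, 0.3, -0.6]
opening: 0.499
```

Call:
apply_moves(
  targets=[
    [3.2, [0.1, 0.1, -0.8], 0],
    [3.2, [0, 0, -1.2], 0],
    [3.2, [0, 0, -0.7], 0],
    [3.2, [0, 0, 0], 0],
    [3.2, [0, 0, 0], 0],
  ],
)

```text
clock: 23.42
ee_pos: [0.4589, 0.1461, 0.1381]
tcp_rot: [-1.527, 0.371, -0.403]
force: [0.4, -0.4, -1.0]
opening: 0.494
```

```bash
python3 - <<'E'
from h import *
st()
for n in ["scene"]:
    im=capture(n);b=dict(scene=(110,240,170,290),top=(200,310,180,300))[n]
    cv2.imwrite(f"pics/{n}11.png",cv2.resize(im[b[0]:b[1],b[2]:b[3],::-1],None,fx=4.5,fy=4.5,interpolation=cv2.INTER_CUBIC))
    st()
E
```

```text
t 23.43 tcp [458.9 146.1 138.1] y [ 0.022  0.003 -1.   ] zang 1.0768 F [ 0.45 -0.38 -0.99] op 0.494
t 23.48 tcp [458.9 146.1 138.1] y [ 0.022  0.003 -1.   ] zang 1.0767 F [-0.75 -0.07 -1.27] op 0.494
```

View pics/scene11.png

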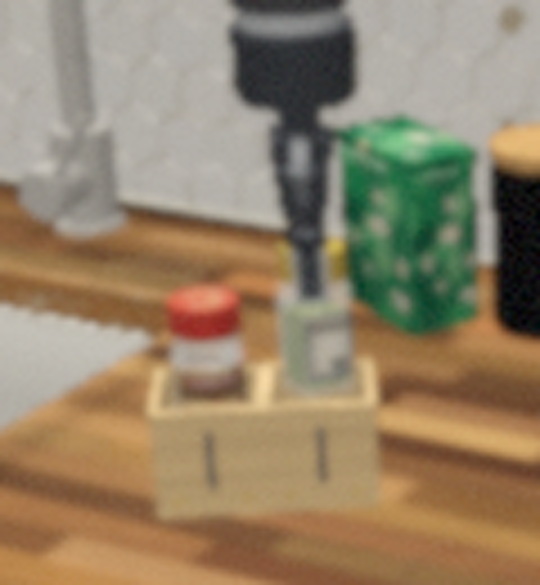

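Jar bottom is centred in the right-hand bay (~column 318, row 385). Feel downward.

Call:
apply_moves(
  targets=[
    [3.2, [0, 0, -0.2], 0],
    [3.2, [0, 0, -0.2], 0],
    [3.2, [0, 0, 0], 0],
    [3.2, [0, 0, 0], 0],
  ],
)

```text
clock: 23.98
ee_pos: [0.4594, 0.1462, 0.1345]
tcp_rot: [-1.526, 0.37, -0.404]
force: [1.0, 0.4, -0.7]
opening: 0.493
```

Call:
apply_moves(
  targets=[
    [3.2, [-0.05, 0, -0.2], 0],
    [3.2, [0, 0, -0.2], 0],
    [3.2, [0, 0, 0], 0],
    [3.2, [0, 0, 0], 0],
  ],
)

```text
clock: 24.48
ee_pos: [0.4589, 0.1462, 0.1303]
tcp_rot: [-1.526, 0.37, -0.404]
force: [-0.4, -0.6, -1.0]
opening: 0.496
```

Call:
apply_moves(
  targets=[
    [3.2, [0, 0, -0.15], 0],
    [3.2, [0, 0, -0.15], 0],
    [3.2, [0, 0, 0], 0],
    [3.2, [0, 0, 0], 0],
  ],
)

```text
clock: 24.98
ee_pos: [0.4589, 0.1462, 0.127]
tcp_rot: [-1.526, 0.37, -0.404]
force: [0.1, -0.0, -1.2]
opening: 0.496
```

Call:
apply_moves(
  targets=[
    [3.2, [0, 0, -0.15], 0],
    [3.2, [0, 0, -0.15], 0],
    [3.2, [0, 0, 0], 0],
    [3.2, [0, 0, 0], 0],
  ],
)

```text
clock: 25.48
ee_pos: [0.4589, 0.1462, 0.1239]
tcp_rot: [-1.526, 0.37, -0.404]
force: [0.4, -0.1, -0.5]
opening: 0.496
```

Call:
apply_moves(
  targets=[
    [3.2, [0, 0, -0.1], 0],
    [3.2, [0, 0, -0.1], 0],
    [3.2, [0, 0, 0], 0],
    [3.2, [0, 0, 0], 0],
  ],
)

```text
clock: 25.98
ee_pos: [0.4589, 0.1462, 0.1217]
tcp_rot: [-1.526, 0.37, -0.404]
force: [0.7, 0.4, -1.3]
opening: 0.494
```

Call:
apply_moves(
  targets=[
    [3.2, [0, 0, -0.15], 0],
    [3.2, [0, 0, -0.15], 0],
    [3.2, [0, 0, 0], 0],
    [3.2, [0, 0, 0], 0],
  ],
)

```text
clock: 26.48
ee_pos: [0.459, 0.1463, 0.1185]
tcp_rot: [-1.526, 0.37, -0.404]
force: [-0.6, 0.4, -1.0]
opening: 0.493
```

Call:
apply_moves(
  targets=[
    [3.2, [0, 0, -0.15], 0],
    [3.2, [0, 0, -0.15], 0],
    [3.2, [0, 0, 0], 0],
    [3.2, [0, 0, 0], 0],
  ],
)

```text
clock: 26.98
ee_pos: [0.4589, 0.1462, 0.1153]
tcp_rot: [-1.526, 0.37, -0.404]
force: [-0.2, -0.1, -0.8]
opening: 0.495
```

Call:
apply_moves(
  targets=[
    [3.2, [0, 0, -0.15], 0],
    [3.2, [0, 0, -0.15], 0],
    [3.2, [0, 0, 0], 0],
    [3.2, [0, 0, 0], 0],
  ],
)

```text
clock: 27.48
ee_pos: [0.4589, 0.1462, 0.1121]
tcp_rot: [-1.526, 0.37, -0.404]
force: [-0.4, 0.1, -1.7]
opening: 0.492
```

Call:
apply_moves(
  targets=[
    [3.2, [0, 0, -0.15], 0],
    [3.2, [0, 0, -0.15], 0],
    [3.2, [0, 0, 0], 0],
    [3.2, [0, 0, 0], 0],
  ],
)

```text
clock: 27.98
ee_pos: [0.4589, 0.1462, 0.1089]
tcp_rot: [-1.526, 0.37, -0.404]
force: [0.4, -0.7, -1.6]
opening: 0.495
```

Call:
apply_moves(
  targets=[
    [3.2, [0, 0, -0.15], 0],
    [3.2, [0, 0, -0.15], 0],
    [3.2, [0, 0, 0], 0],
    [3.2, [0, 0, 0], 0],
  ],
)

```text
clock: 28.48
ee_pos: [0.459, 0.1462, 0.1057]
tcp_rot: [-1.526, 0.37, -0.404]
force: [-0.3, -0.2, -0.3]
opening: 0.494
```

```bash
python3 - <<'E'
from h import *
f=[]
for i in range(4): capture("scene"); f.append(observe()["force"][2])
print(np.round(f,2))
E
```

```text
[-0.74 -1.1  -0.88 -2.09]
```

No contact yet (mean −1.2 N).

Call:
apply_moves(
  targets=[
    [3.2, [0, 0, -0.15], 0],
    [3.2, [0, 0, -0.15], 0],
    [3.2, [0, 0, 0], 0],
    [3.2, [0, 0, 0], 0],
  ],
)

```text
clock: 29.18
ee_pos: [0.459, 0.1462, 0.1025]
tcp_rot: [-1.526, 0.37, -0.404]
force: [0.6, -0.2, -0.6]
opening: 0.493
```

Call:
apply_moves(
  targets=[
    [3.2, [0, 0, -0.1], 0],
    [3.2, [0, 0, -0.1], 0],
    [3.2, [0, 0, 0], 0],
    [3.2, [0, 0, 0], 0],
  ],
)

```text
clock: 29.68
ee_pos: [0.459, 0.1463, 0.1003]
tcp_rot: [-1.526, 0.37, -0.404]
force: [-0.1, 0.7, -0.9]
opening: 0.49
```

```bash
python3 - <<'E'
from h import *
f=[]
for i in range(4): capture("scene"); f.append(observe()["force"][2])
print(np.round(f,2))
E
```

```text
[-0.9  -0.95 -1.07 -0.69]
```

Call:
apply_moves(
  targets=[
    [3.2, [0, 0, -0.1], 0],
    [3.2, [0, 0, -0.1], 0],
    [3.2, [0, 0, 0], 0],
    [3.2, [0, 0, 0], 0],
  ],
)

```text
clock: 30.38
ee_pos: [0.459, 0.1463, 0.0982]
tcp_rot: [-1.526, 0.37, -0.404]
force: [0.3, 0.4, -1.4]
opening: 0.495
```

```bash
python3 - <<'E'
from h import *
f=[]
for i in range(4): capture("scene"); f.append(observe()["force"][2])
print(np.round(f,2),observe()["ee_pos"])
E
```

```text
[-1.81 -2.02 -1.21 -1.06] [0.45901794 0.14625923 0.09824868]
```

Call:
apply_moves(
  targets=[
    [3.2, [0, 0, -0.15], 0],
    [3.2, [0, 0, -0.15], 0],
    [3.2, [0, 0, 0], 0],
    [3.2, [0, 0, 0], 0],
  ],
)

```text
clock: 31.08
ee_pos: [0.4592, 0.1463, 0.0952]
tcp_rot: [-1.526, 0.37, -0.404]
force: [-0.2, 0.0, 0.4]
opening: 0.489
```

```bash
python3 - <<'E'
from h import *
f=[]
for i in range(4): im=capture("scene"); f.append(observe()["force"][2])
print(np.round(f,2),observe()["ee_pos"])
cv2.imwrite("pics/s12.png",cv2.resize(im[110:240,170:290,::-1],None,fx=4.5,fy=4.5,interpolation=cv2.INTER_CUBIC))
E
```

```text
[-0.01 -0.38  0.51  0.21] [0.45911656 0.14630281 0.09520404]
```

View pics/s12.png

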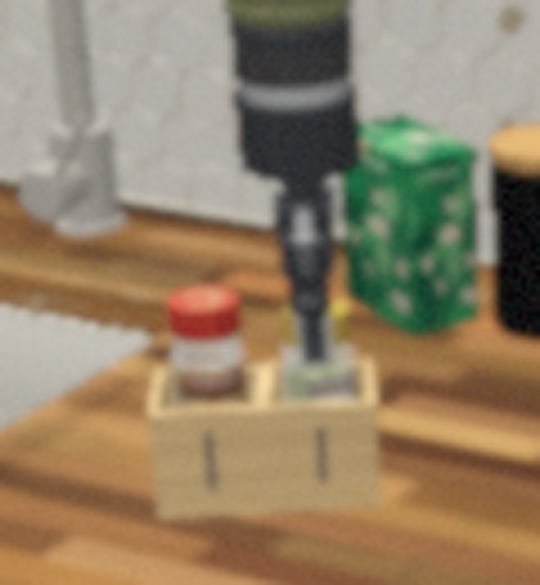

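Call:
apply_moves(
  targets=[
    [3.2, [0, 0, -0.1], 0],
    [3.2, [0, 0, 0], 0],
    [3.2, [0, 0, 0], 0],
  ],
)

```text
clock: 31.65
ee_pos: [0.4592, 0.1463, 0.0943]
tcp_rot: [-1.526, 0.369, -0.404]
force: [-0.4, 0.5, 1.0]
opening: 0.498
```

```bash
python3 - <<'E'
from h import *
f=[]
for i in range(4): im=capture("scene"); f.append(observe()["force"][2])
print(np.round(f,2),observe()["ee_pos"])
E
```

```text
[0.23 0.17 1.65 0.58] [0.45920395 0.14630689 0.09427539]
```

Force now about +0.7 N (≈2 N on the felt), so it is standing on the floor. Release and retreat.

Call:
apply_moves(
  targets=[
    [5, [0, 0, 0], 0],
    [5.8, [0, 0, 0], 0],
    [6.8, [0, 0, 0], 0],
    [6.8, [0, 0, 0], 0],
    [6.8, [0, 0, 0.8], 0],
    [6.8, [0, 0, 1.2], 0],
    [6.8, [0, 0, 2], 0],
    [6.8, [0, 0, 4], 0],
    [6.8, [0, 0, 4], 0],
    [6.8, [0, 0, 0], 0],
  ],
)

```text
clock: 33.1
ee_pos: [0.4595, 0.1464, 0.222]
tcp_rot: [-1.525, 0.367, -0.406]
force: [0.7, 0.9, 0.1]
opening: 0.801
```

Call:
apply_moves(
  targets=[
    [6.8, [2, -5, 0], 0],
    [6.8, [2, -5, 0], 0],
    [6.8, [2, -5, 0], 0],
    [6.8, [2, -5, 0], 0],
    [6.8, [0, 0, 0], 0],
    [6.8, [0, 0, 0], 0],
  ],
)

```text
clock: 33.85
ee_pos: [0.5399, -0.0583, 0.2214]
tcp_rot: [-1.523, 0.365, -0.403]
force: [1.1, 0.1, -0.7]
opening: 0.797
```

```bash
python3 - <<'E'
from h import *
st()
for n in ["scene","top"]:
    im=capture(n);b=dict(scene=(130,300,170,440),top=(130,310,190,460))[n]
    cv2.imwrite(f"pics/{n}13.png",cv2.resize(im[b[0]:b[1],b[2]:b[3],::-1],None,fx=2.9,fy=2.9,interpolation=cv2.INTER_CUBIC))
E
```

```text
t 33.85 tcp [539.9 -58.3 221.4] y [ 0.026  0.007 -1.   ] zang 1.0804 F [ 1.07  0.09 -0.66] op 0.797
```

View pics/scene13.png

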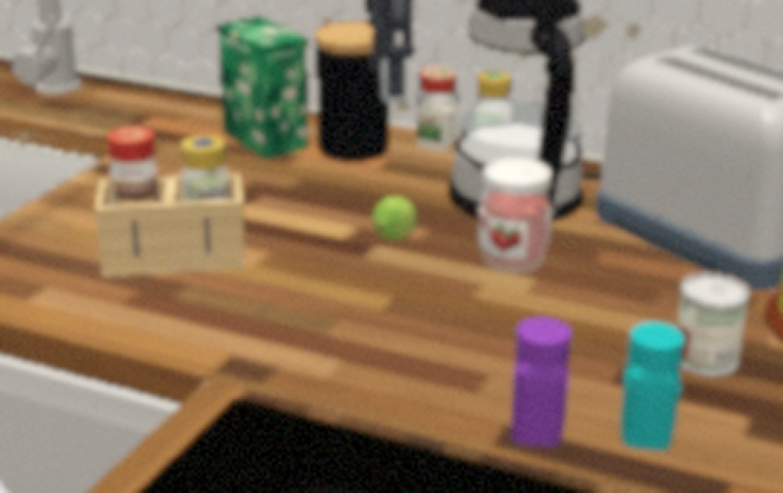

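View pics/top13.png

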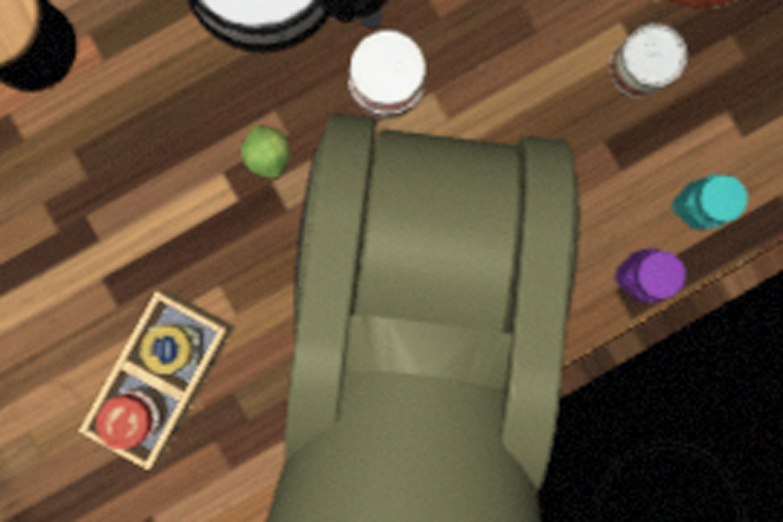

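```bash
python3 - <<'E'
from h import *
im=capture("top")
for lo,hi,b,z in [((0,120,90),(8,255,255),(215,255,260,300),.137),((18,100,90),(34,255,255),(236,240,258,262),.127)]:
    s,c=blob(im,lo,hi,b);print(s,np.round(c,1),np.round(ray("top",c,z)*1000,1))
print(close_job())
E
```

```text
[223 266  19  19 240] [232.  275.4] [396.6 176.7 137. ]
[236 242  20  18 178] [246.2 250. ] [457.7 145.4 127. ]
the job is handed in; nothing more can be done
None
```

Both spice jars are standing upright in the caddy. The tall red-capped jar is in the near bay (−x end) and the short yellow-capped jar in the far one. I handed the job in at about 34 s of the 67 s allowed.

- **Lowering:** I lowered each jar in 2–4 mm steps until the wrist force showed it resting on the felt. The force on the felt was about 2 N each time I let go, well under the 12 N limit.
- **Position check:** the last top picture puts the cap centres within about 2 mm of the bay centres. That agrees with both jars standing straight.
- **Other objects:** the jam jar, lime, tin and the purple and turquoise look-alikes appear unmoved in the final pictures, and the gripper was well clear of everything.
- **Disagreement:** the gripper read about 43 mm on the 45 mm cap and about 42 mm on the 41 mm cap. When I lifted the short jar, the fingertips also reached slightly below the cap onto the glass. Neither jar slipped, and the fingers stayed above the rim.

No check failed.

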